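Dry a flask at the bench air station

ROBOT

A 7-joint arm with a two-finger parallel gripper is mounted at the origin on the work surface. World frame = base frame: x ahead of the robot, y to its left, z up, the work surface at z = 0. Lengths are in m, angles in degrees, forces in N, time in s.
With the tool pointing down it reaches from about 0.4 to 0.875 m from the base axis. Payload 6.5 kg.
Tool frame: the origin (TCP) lies at the very end of the fingers, on their centre line; the grasp point (between the pads) lies 19 mm behind it; z points along the fingers, y is the line along which they close (so a half turn about z gives the same grasp; the last joint's range is limited). The gripper opens to 88 mm and grips with 3 to 60 N. Pads are 18 mm wide; open, the fingers measure 123 mm over their backs; the gripper's body (75 mm by 187 mm) begins 45 mm behind the grasp point.
Start: joints at [-73.006, 30.733, -0.252, 88.115, 0.149, 61.152, -4.079], TCP at [0.231, 0.608, 0.239] pointing down, gripper open.
Joint ranges: [-154.64, 154.64], [-21.42, 123.67], [-72.66, 72.17], [13.99, 137.28], [-74.86, 254.86], [10.95, 109.41], [-158.01, 158.01]. Speed limits (degrees/s): [136.94, 136.94, 180, 180, 180, 180, 180].

INTERFACE

Orientations are given as [roll, pitch, yaw] about the fixed x, y, z axes, in that order (R = Rz(yaw) Ry(pitch) Rx(roll)).
In Python, from workcell import manip gives the robot as it stands. The module is installed in compiled form; this text tells all that it offers.
- The arm moves only by the tool drive_tool, never from a script. Its argument "motion" is a list of rows, each a list of 2 entries, a list of its own where there are three numbers: the shift along the world's x, y, z as a fraction of full scale, then the turn, a rotation vector about the world's x, y, z as a fraction of full scale. A call has 1 to 5 rows; each row is the pose to reach, as a shift and turn from the pose commanded when the call began, turning the shorter way round; what a row does not reach only later rows make up. Full scale, the value 1, is 1 m for a shift and 180 degrees for a turn. A row lasts 1/10 s, in which the tool goes at most 50 mm and 8.59 degrees, less where a joint would pass 70% of its speed; a pose out of reach is approached as far as the arm can. A call with a number of a shift or a turn outside -1 to 1 is refused whole. A call with a gripper value outside its range is refused whole. "fingers" is the gripper command: -1 is fully open, 1 is shut, values between are in proportion, set as the call begins (left out, the last holds). The fingers move at their own pace and stop on an object; "force" is the grip in N (left out, the last holds). Time passes only in rows, so rows that repeat a pose let the fingers close. It gives the time, the measured TCP pose, the force, the opening and the grip force at its end, in the units of the state.
- manip.observe(): the state, without advancing time (a new reading comes with each control period).
- manip.camera(name): name is "scene" or "top"; returns (picture, depth): 400x640x3 uint8, red, green, blue; 400x640 float32, m along the optical axis (not along the pixel's ray), 0 where there is no reading.
- manip.calibration(name): a dict with "fx", "fy", "cx", "cy" (pixels), "position" and "orientation" of the camera in the world. Camera axes: x right, y up, looking along -z (the intrinsics and any distortion apply to the point x, -y, -z); pixel columns grow to the right and rows downward; lengths in m; the calibration is good to about 2 mm. A picture is of the moment at which its call begins. calibration takes no time and is no camera call.
- manip.hand_in(): hands the job in; it is judged then, once.
The state is a dict: "t": time; "joints": joint angles; "qvel": joint speeds; "effort": joint torques, N m; "tool_pos": TCP position; "orientation": TCP orientation; "force": force on the tool from outside, world axes, zero at the start; "moment": the same for the moment, N m; "gripper_width": finger opening in m; "gripper_force": force on a finger pad.
Only numpy, scipy, OpenCV 4.12 (cv2) and the standard library are available. Lean on these libraries where they do the work, as an engineer would, in place of code of your own. Each camera call takes 0.05 s, during which the arm holds its last target. There are 200 camera calls.

TASK

Take the rectangular aluminium flask from its rack and stand it on the rubber mat, let go, and take it again across its narrow width so that you can stand it upright right down on the floor of the steel drying cradle, its length between the two tall end plates. With the flask in the cradle and let go, shut the drain cock (the short T-handle) fully, and only then open the air cock (the long lever) fully, each to its stop; a handle in line with its nozzle is open, across it shut. Do not open the air any earlier, and leave the other things on the bench where they are.

Things in the scene. Friction and masses are not known exactly. Their poses are not given: they have to be found in the camera images.
- flask: the drying flask: closed cast-aluminium block with a seam round it, 58 mm long (its x axis) x 40 mm wide (y) x 50 mm tall (z), about 0.3 kg. Origin: centre of its underside. It starts upright in one of the rack's three bays, length along the bay (flask x about parallel to rack x), so only its two short end faces can be gripped there
- rack: white fixed rack, 70 mm deep (x) x 172 mm wide (y), origin centre of its underside. Floor 8 mm thick; four dividers 8 mm thick, 60 mm deep, up to 58 mm above the bench (level with the flask's top) make three 46 mm wide bays, centred at y = +54, 0 and -54 mm, open at both ends (-x and +x) and above
- mat: round black rubber mat fixed to the bench, 120 mm diameter, 4 mm thick; origin centre of its underside (on the bench)
- cradle: fixed steel drying cradle. Origin: centre of its underside. Base 100 (x) x 74 (y) x 8 mm thick. Two tall end plates across x, 6 mm thick, 70 mm apart inside, up to 58 mm above the bench; two low ribs along x, 50 mm apart inside, rising 8 mm above the floor (16 mm above the bench). Open above; above the ribs the +y and -y sides are open
- seat (a point): centre of the cradle floor, 8 mm above the bench; axes as the cradle. A seated flask stands with its origin here, long side along cradle x (either way round)
- air_turret: fixed steel bench turret of the air supply, the one whose cock has the long one-sided lever. Origin: on the vertical valve axis, at the bench. Flange 60 mm diameter, body 26 mm diameter up to 43 mm; a 17 mm thick hose nozzle points along its -x axis at 30 mm height, out to 48 mm
- air_cock (a joint): angle of the lever, rad: 0 = shut (lever across the nozzle, along turret +y), 1.571 = fully open (lever above and in line with the nozzle, turret -x); grows anticlockwise seen from above; hard stops at both ends; stiff by about 0.2 N m friction and stays where left. Starts shut
- air_cock_hub (a point): valve axis at the lever's mid height (61 mm above the bench); turns with the lever, whose direction is this frame's +y axis
- air_lever (a point): point on the lever 66 mm out from the valve axis, at mid height; same axes. The lever is a straight flat bar 13 mm wide, 10 mm thick, ending 85 mm from the axis; clear below it beyond the nozzle's tip
- drain_turret: fixed steel bench turret of the drain, like the other but its cock has a short T-handle. Origin on the valve axis at the bench, nozzle along its -x axis
- drain_cock (a joint): angle of the T-handle, rad: 0 = shut (bar across the nozzle), 1.571 = fully open (bar in line with the nozzle); grows anticlockwise seen from above, so it is shut clockwise; hard stops at both ends; about 0.1 N m friction, stays where left. Starts partly to fully open
- drain_cock_hub (a point): valve axis at the T-bar's mid height (61 mm above the bench); turns with the bar, which lies along this frame's y axis. The bar is 60 mm long (30 mm each way), 12 mm wide, 12 mm thick, on an 11 mm stem that leaves 12 mm free below the bar down to the turret's body
- casting_ring: bystander: steel cylinder, 38 mm diameter, 48 mm tall, in one of the rack's bays; origin centre of its underside
- former: bystander: black rubber cone on a disc, 39 mm diameter, 44 mm tall, in one of the rack's bays; origin centre of its underside
- beaker: bystander: white open cup, 68 mm across, 82 mm tall; origin centre of its underside
- jar: bystander: white closed jar, 60 mm diameter, 85 mm tall; origin centre of its underside
- dish: bystander: small glass dish, 52 mm across, 20 mm tall; origin centre of its underside
- spatula: bystander: spatula about 170 mm long lying flat along its own x axis, under 25 mm high; origin near its middle
- model: bystander: off-white dental model, 56 x 60 mm, 22 mm tall; origin centre of its underside
There are look-alikes about, which are no part of the job. Leave any red or turquoise look-alike of the drain_turret alone.

How it is judged (in metres and radians):
On the way, in this order (a step that is already met when the one before it is completed fails the run):
1. the flask stands upright on the mat, let go (horizontal distance between flask and mat below 0.055 m and z of flask in the frame of mat below 0.008 m and angle between flask's own z axis and vertical below 0.06 rad and contact force between the fingers and flask below 0.05 N and linear speed of flask below 0.02 m/s), for 0.2 s.
2. the flask stands on the cradle floor between the end plates, let go, the air still shut (horizontal distance between flask and seat below 0.01 m and z of flask in the frame of seat below 0.004 m and angle between flask's own z axis and vertical below 0.06 rad and angle between the x axis of flask and the x axis of cradle, either way round below 0.2 rad and contact force between the fingers and flask below 0.05 N and linear speed of flask below 0.02 m/s and value of joint air_cock below 0.25 rad), for 0.2 s.
3. the drain cock is shut, the flask in the cradle and the air still shut (value of joint drain_cock below 0.09 rad and value of joint air_cock below 0.25 rad and horizontal distance between flask and seat below 0.01 m and z of flask in the frame of seat below 0.004 m and angle between flask's own z axis and vertical below 0.06 rad and angle between the x axis of flask and the x axis of cradle, either way round below 0.2 rad), for 0.2 s.
4. the air cock is fully open (value of joint air_cock above 1.48 rad and value of joint drain_cock below 0.09 rad and horizontal distance between flask and seat below 0.01 m and z of flask in the frame of seat below 0.004 m and angle between flask's own z axis and vertical below 0.06 rad and angle between the x axis of flask and the x axis of cradle, either way round below 0.2 rad), for 0.2 s.
At the end, for the whole second after the job is handed in: The flask stands at rest, released, on the cradle floor (underside within 4 mm of it, within 10 mm of the centre, upright within 0.06 rad, long side along the cradle's x within 0.2 rad); drain cock shut within 0.09 rad of its stop; air cock open, at least 1.48 rad (all of step 4 and contact force between the fingers and flask below 0.05 N and linear speed of flask below 0.02 m/s); the robot touches nothing.
It fails at once if the air is opened before the flask is in the cradle and the drain shut (value of joint air_cock above 0.3 rad and (value of joint drain_cock above 0.15 rad or not (horizontal distance between flask and seat below 0.01 m and z of flask in the frame of seat below 0.004 m and angle between flask's own z axis and vertical below 0.06 rad and angle between the x axis of flask and the x axis of cradle, either way round below 0.2 rad))).
It fails at once if a bystander is moved by more than 30 mm (distance of any of casting_ring, former, beaker, jar, dish, spatula, model from where it was at the start of the episode above 0.03 m).
It also fails if it takes over 72 s, if anything falls off the work surface, if the arm or the gripper's body presses on something with over 40 N, if the wrist force passes 120 N, or if a joint passes its speed limit or range.

## Working session

There is one attempt and no reset: what is moved stays moved. The work goes in short steps, Python scripts to look and compute and a tool call to move; the robot and the scene stay as the last step left them, time stands still between calls to the robot, and variables do not carry over. Pictures are saved under pics/ and viewed, at most 10 in all, crops included, and the job is handed in when it is done.

Besides the shell and the picture viewer there is one more tool, called after "Call:" as name(argument=value, ...), one argument or row to a line, values as JSON. drive_tool: Moves the arm, as the interface text tells. Its arguments: {"type":"object","properties":{"motion":{"type":"array"},"fingers":{"type":"number"},"force":{"type":"number"}},"required":["motion"]}

```bash
mkdir -p pics; cat > h.py <<'E'
import numpy as np, cv2
from scipy.spatial.transform import Rotation as R
from workcell import manip
def cam(n):
    c=manip.calibration(n); p,d=manip.camera(n); return c,p,d
def rot(c):
    o=np.array(c["orientation"],float)
    return R.from_euler('xyz',o,degrees=True).as_matrix() if o.shape==(3,) else (R.from_quat(o).as_matrix() if o.shape==(4,) else o)
def pts(c,d):
    v,u=np.mgrid[0:d.shape[0],0:d.shape[1]]
    P=np.stack([(u-c["cx"])/c["fx"]*d,-(v-c["cy"])/c["fy"]*d,-d],-1)
    W=P@rot(c).T+np.array(c["position"]); W[d==0]=np.nan; return W
def ray(c,u,v,z):
    r=rot(c)@np.array([(u-c["cx"])/c["fx"],-(v-c["cy"])/c["fy"],-1]); p=np.array(c["position"])
    return p+r*(z-p[2])/r[2]
E
python3 - <<'E'
from h import *
for n in("scene","top"):
    c,p,d=cam(n); print(n,c); cv2.imwrite(f"pics/{n}0.png",p[:,:,::-1]); np.savez(f"{n}0.npz",p=p,d=d)
print(manip.observe())
E
```

```text
scene {'fx': 456.9711509807585, 'fy': 456.9711509807585, 'cx': 319.1057863232066, 'cy': 190.39699016875744, 'position': array([0.87086295, 0.5936557 , 1.04006591]), 'orientation': array([ 36.20396823,   0.63832785, 151.73312916])}
top {'fx': 412.8612414919516, 'fy': 412.8612414919516, 'cx': 322.29098896295676, 'cy': 200.77279054845337, 'position': array([ 0.36910389, -0.00317505,  1.00990888]), 'orientation': array([  8.93744675,  -0.42085859, -91.27592412])}
{'t': 0.1, 'joints': array([-73.00490066,  30.77272394,  -0.25162766,  88.16308017,
         0.14828579,  61.1518543 ,  -4.08007849]), 'qvel': array([ 0.06563707, -0.14519739, -0.0018783 , -0.10970793, -0.01535412,
        0.00909325,  0.08781565]), 'effort': array([ 2.97233746e-03, -5.72083104e+01,  9.94054154e-01, -2.52231574e+01,
       -5.61449805e-02,  1.34446617e-02,  4.58828606e-05]), 'tool_pos': array([0.23053745, 0.60716966, 0.23794534]), 'orientation': array([-1.79912959e+02,  7.24494201e-03,  1.59212771e+02]), 'force': array([-0.42964375, -0.3544603 ,  0.89583026]), 'moment': array([-0.03335232,  0.04132545,  0.02280472]), 'gripper_force': 0.0, 'gripper_width': 0.08812847581554176}
```

View pics/top0.png

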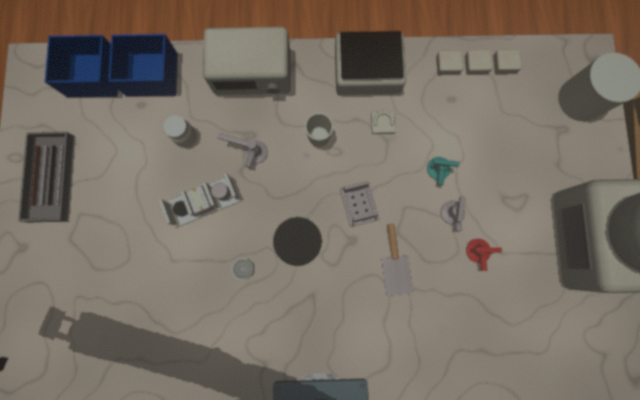

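View pics/scene0.png

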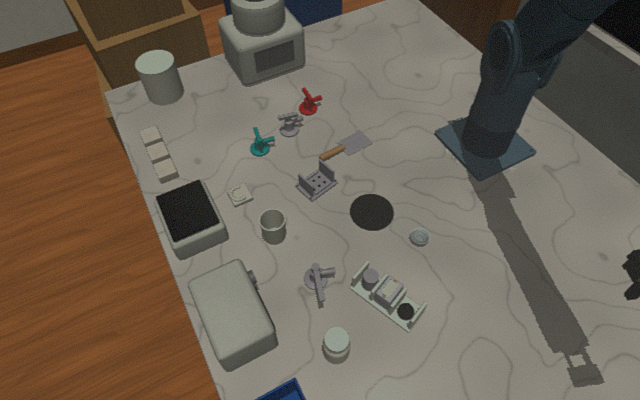

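The top view shows:
- rack at (201,201), with the flask a light block in the middle bay (199,201), the ring at (220,189) and the black former at (181,208)
- mat (297,241)
- cradle (360,204)
- air turret (255,152), its lever pointing to (220,137)
- steel drain turret (454,212), with look-alikes in turquoise (440,170) and red (480,250)

Flask candidates are the block (199,201), the ring (220,189) and the white blocks (450-510,60). I choose the middle-bay block and will check it in a crop.

```bash
python3 - <<'E'
from h import *
S=np.load("scene0.npz");T=np.load("top0.npz")
t=T["p"][:,:,::-1];s=S["p"][:,:,::-1]
def cr(im,u,v,w=40,h=30): return cv2.resize(im[v-h:v+h,u-w:u+w],(400,300),interpolation=cv2.INTER_CUBIC)
m=np.vstack([np.hstack([cr(t,205,190,52,39),cr(t,360,204)]),np.hstack([cr(t,454,212),cr(t,245,150)])])
cv2.imwrite("pics/m1.png",m)
m=np.vstack([np.hstack([cr(s,388,295,44,33),cr(s,316,182)]),np.hstack([cr(s,292,123),cr(s,320,283)])])
cv2.imwrite("pics/m2.png",m)
E
```

```text
(no output)
```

View pics/m1.png

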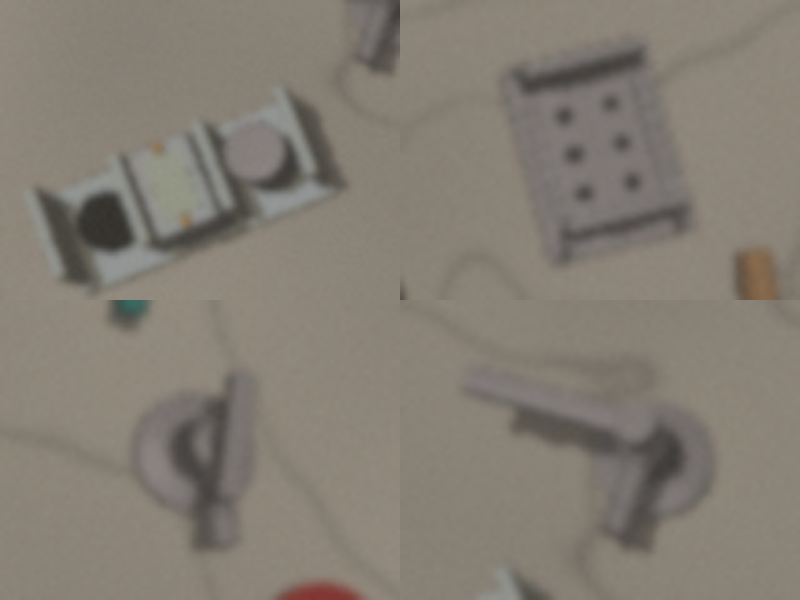

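View pics/m2.png

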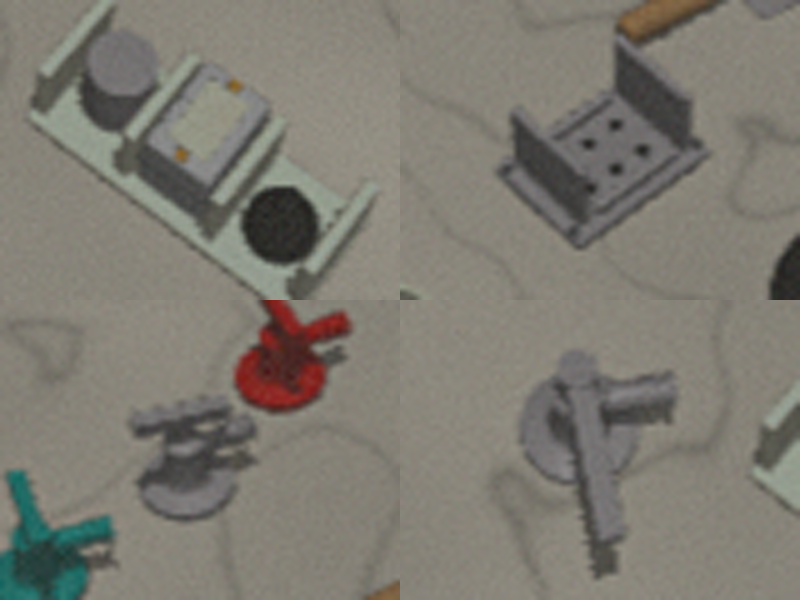

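The crops confirm the flask (silver block, pale label, orange dots) in the middle bay. The steel T-bar is nearly in line with its nozzle, and the air lever lies across its own nozzle.

```bash
python3 - <<'E'
from h import *
S=np.load("scene0.npz");T=np.load("top0.npz")
D={n:(manip.calibration(n),z["p"],z["d"]) for n,z in(("scene",S),("top",T))}
W={n:pts(c,d) for n,(c,p,d) in D.items()}
# bench check
for n in W: print(n,"bench z pct",np.nanpercentile(W[n][200:300,250:450,2] if n=="top" else W[n][150:250,330:345,2],[5,50,95]).round(4))
def px(n,u,v,z): return ray(D[n][0],u,v,z)[:2].round(4)
dt=[(153+.26*a,151+.26*b) for a,b in((157,148),(186,219))]; ds=[(344+.22*a,262+.22*b) for a,b in((235,87),(182,155))]
for n,dd in(("top",dt),("scene",ds)):
    q=[px(n,*e,.058) for e in dd]; v=q[1]-q[0]; print("flask",n,q,(q[0]+q[1])/2,np.degrees(np.arctan2(v[1],v[0])))
def band(name,cx,cy,r,z0,z1):
    for n in W:
        w=W[n]; m=(np.hypot(w[...,0]-cx,w[...,1]-cy)<r)&(w[...,2]>z0)&(w[...,2]<z1)
        q=w[m]
        if len(q)<5: print(name,n,len(q)); continue
        (c,s,a)=cv2.minAreaRect((q[:,:2]*1000).astype(np.float32)); e=q[:,:2]-q[:,:2].mean(0); ev,V=np.linalg.eigh(e.T@e); 
        print(name,n,len(q),"rect",np.round(c,1),np.round(s,1),round(a,1),"mean",(q.mean(0)*1000).round(1),"pca",round(np.degrees(np.arctan2(V[1,1],V[0,1])),1))
for nm,u,v,z in(("rack",201,201,.05),("mat",297,241,.004),("cradle",360,204,.03),("drain",454,212,.06),("air",252,152,.06)): print(nm,px("top",u,v,z))
c=px("top",201,201,.05); band("rackall",*c,.12,.015,.07)
c=px("top",360,204,.03); band("cradle plates",*c,.075,.045,.07); band("cradle all",*c,.075,.005,.07)
c=px("top",454,212,.06); band("Tbar",*c,.05,.053,.075); band("drain flange",*c,.05,.004,.02)
c=px("top",235,143,.06); band("lever",*c,.08,.053,.075); c=px("top",254,152,.03);band("air body",*c,.05,.005,.02)
for n in W:
    p=D[n][1].astype(int); w=W[n]; m=((p.sum(2)<130)&(np.hypot(w[...,0]-px("top",297,241,.004)[0],w[...,1]-px("top",297,241,.004)[1])<.075)); v,u=np.where(m)
    (cc,r)=cv2.minEnclosingCircle(np.float32(w[m][:,:2]*1000)); print("mat",n,m.sum(),(w[m].mean(0)*1000).round(1),cc,r,px(n,u.mean(),v.mean(),.004))
E
```

```text
scene bench z pct [-0.0034  0.0001  0.0168]
top bench z pct [-0.0038 -0.0004  0.0063]
flask top [array([0.5517, 0.2863]), array([0.5077, 0.2677])] [0.5297 0.277 ] -157.0848937127388
flask scene [array([0.5078, 0.2706]), array([0.5516, 0.2886])] [0.5297 0.2796] 22.34064795999418
rack [0.5253 0.2712]
mat [0.4295 0.0495]
cradle [ 0.5133 -0.1042]
drain [ 0.4854 -0.319 ]
air [0.6388 0.1505]
rackall scene 1693 rect [532.1 280.6] [ 63.1 170.4] 21.8 mean [536.9 281.3  47.5] pca 110.8
rackall top 1610 rect [531.9 278.3] [ 62.4 170.2] 21.2 mean [529.4 276.2  48.5] pca 110.6
cradle plates scene 156 rect [ 518.2 -103.1] [83.5 60.8] 13.4 mean [ 518.2 -101.4   54.1] pca -166.5
cradle plates top 160 rect [ 519.  -104.4] [82.6 59.5] 13.2 mean [ 520.1 -103.6   56. ] pca -166.8
cradle all scene 861 rect [518.5 -91.7] [ 98.8 114.1] 21.9 mean [517.4 -99.2  22.3] pca -165.4
cradle all top 1084 rect [ 518.6 -104.7] [98.7 73.8] 12.7 mean [ 517.8 -103.6   17.1] pca -166.0
Tbar scene 101 rect [ 492.1 -332.9] [15.7 58.6] 78.4 mean [ 493.  -331.    64.1] pca 169.6
Tbar top 160 rect [ 492.7 -334.3] [13.1 59.9] 
[... 152 characters left out ...]
ge top 229 rect [ 492.3 -333.2] [55.9 55.8] 40.4 mean [ 493.8 -325.     8.2] pca 162.9
lever scene 251 rect [629.5 198. ] [95.2 93.5] 74.4 mean [664.2 188.4  65.3] pca 73.2
lever top 260 rect [640.8 181.8] [102.7  86.2] 8.8 mean [663.3 184.1  64.5] pca 73.5
air body scene 203 rect [657.5 148.1] [57.9 67.5] 0.8 mean [662.2 155.7   8.8] pca 147.3
air body top 219 rect [654.7 149.3] [55.  58.8] 31.1 mean [653.5 144.5   8.7] pca 104.5
mat scene 542 [433.   50.7   3.8] (431.3035583496094, 48.669803619384766) 58.18587112426758 [0.4333 0.0511]
mat top 0 [nan nan nan] (0.0, 0.0) 0.0 [nan nan]<stdin>:25: RuntimeWarning: Mean of empty slice.
  ret = um.true_divide(
  ret = ret.dtype.type(ret / rcount)
```

Call:
drive_tool(
  motion=[
    [[0.15,-0.165,-0.04],[0,0,-0.1325]],
    [[0.15,-0.165,-0.04],[0,0,-0.1325]],
    [[0.15,-0.165,-0.04],[0,0,-0.1325]],
    [[0.15,-0.165,-0.04],[0,0,-0.1325]],
    [[0.15,-0.165,-0.04],[0,0,-0.1325]],
  ],
  fingers=-1,
  force=25,
)

```text
t: 0.6
tool_pos: [0.3838, 0.438, 0.1978]
orientation: [-179.9, 0.2, 135.1]
force: [0.3, -0.1, -0.2]
gripper_width: 0.0884
gripper_force: 0.0
```

Call:
drive_tool(
  motion=[
    [[0.149,-0.165,-0.06],[0,0,-0.1325]],
    [[0.149,-0.165,-0.06],[0,0,-0.1325]],
    [[0.149,-0.165,-0.06],[0,0,-0.1325]],
    [[0.149,-0.165,-0.06],[0,0,-0.1325]],
    [[0.149,-0.165,-0.06],[0,0,-0.1325]],
  ],
)

```text
t: 1.1
tool_pos: [0.5316, 0.2733, 0.1376]
orientation: [-179.9, 0.1, 111.3]
force: [0.2, 0.6, -0.0]
gripper_width: 0.088
gripper_force: 0.0
```

Call:
drive_tool(
  motion=[
    [[-0.001,0.004,-0.04],[0,0,0]],
    [[-0.001,0.004,-0.08],[0,0,0]],
    [[-0.001,0.004,-0.105],[0,0,0]],
    [[-0.001,0.004,-0.119],[0,0,0]],
    [[-0.001,0.004,-0.119],[0,0,0]],
  ],
)

```text
t: 1.6
tool_pos: [0.5274, 0.2809, 0.0179]
orientation: [-179.8, 0.0, 111.5]
force: [-0.5, 0.0, 0.6]
gripper_width: 0.0878
gripper_force: 0.0
```

Call:
drive_tool(
  motion=[
    [[0,0,0],[0,0,0]],
    [[0,0,0],[0,0,0]],
    [[0,0,0],[0,0,0]],
    [[0,0,0],[0,0,0]],
    [[0,0,0],[0,0,0]],
  ],
  fingers=1,
  force=25,
)

```text
t: 2.1
tool_pos: [0.5289, 0.282, 0.0207]
orientation: [180.0, -0.0, 111.5]
force: [-1.9, -0.4, 6.6]
gripper_width: 0.0582
gripper_force: 25.0
```

Call:
drive_tool(
  motion=[
    [[0,0,0.03],[0,0,0]],
    [[0,0,0.07],[0,0,0]],
    [[0,0,0.11],[0,0,0]],
    [[0,0,0.11],[0,0,0]],
  ],
)

```text
t: 2.5
tool_pos: [0.5319, 0.2832, 0.1349]
orientation: [179.5, -0.1, 111.5]
force: [0.8, 0.3, -3.0]
gripper_width: 0.0579
gripper_force: 25.0
```

Call:
drive_tool(
  motion=[
    [[-0.02,-0.046,0],[0,0,-0.02]],
    [[-0.04,-0.092,0],[0,0,-0.046]],
    [[-0.06,-0.138,-0.01],[0,0,-0.046]],
    [[-0.08,-0.184,-0.03],[0,0,-0.046]],
    [[-0.096,-0.227,-0.06],[0,0,-0.046]],
  ],
)

```text
t: 3.0
tool_pos: [0.4346, 0.061, 0.0748]
orientation: [179.9, 0.0, 103.2]
force: [1.1, -0.7, -4.1]
gripper_width: 0.0579
gripper_force: 25.0
```

Call:
drive_tool(
  motion=[
    [[0,0,0],[0,0,0]],
    [[0,0,0],[0,0,0]],
    [[0,0,0],[0,0,0]],
  ],
)

```text
t: 3.3
tool_pos: [0.4364, 0.0638, 0.0751]
orientation: [179.9, -0.0, 103.3]
force: [0.1, 0.4, -3.5]
gripper_width: 0.0576
gripper_force: 25.0
```

Call:
drive_tool(
  motion=[
    [[-0.004,-0.014,-0.02],[0,0,0]],
    [[-0.004,-0.014,-0.04],[0,0,0]],
    [[-0.004,-0.014,-0.05],[0,0,0]],
    [[-0.004,-0.014,-0.056],[0,0,0]],
    [[-0.004,-0.014,-0.057],[0,0,0]],
  ],
)

```text
t: 3.8
tool_pos: [0.432, 0.0496, 0.0179]
orientation: [180.0, -0.0, 103.3]
force: [0.4, -0.1, -2.9]
gripper_width: 0.0583
gripper_force: 25.0
```

Call:
drive_tool(
  motion=[
    [[0,0,-0.001],[0,0,0]],
    [[0,0,-0.001],[0,0,0]],
  ],
)

```text
t: 4.0
tool_pos: [0.4322, 0.049, 0.0176]
orientation: [179.9, -0.0, 103.3]
force: [0.4, 0.3, -3.2]
gripper_width: 0.0579
gripper_force: 25.0
```

Call:
drive_tool(
  motion=[
    [[0,0,-0.001],[0,0,0]],
    [[0,0,-0.002],[0,0,0]],
    [[0,0,-0.002],[0,0,0]],
  ],
)

```text
t: 4.3
tool_pos: [0.4322, 0.0489, 0.0165]
orientation: [179.9, -0.0, 103.2]
force: [-3.7, 0.5, 19.3]
gripper_width: 0.0578
gripper_force: 25.0
```

Call:
drive_tool(
  motion=[
    [[0,0,-0.001],[0,0,0]],
    [[0,0,-0.001],[0,0,0]],
  ],
)

```text
t: 4.5
tool_pos: [0.4323, 0.0489, 0.016]
orientation: [179.9, -0.0, 103.3]
force: [-6.3, -0.1, 30.0]
gripper_width: 0.0573
gripper_force: 25.0
```

Call:
drive_tool(
  motion=[
    [[0,0,0.002],[0,0,0]],
    [[0,0,0.002],[0,0,0]],
  ],
)

```text
t: 4.7
tool_pos: [0.4322, 0.0488, 0.0166]
orientation: [179.9, 0.0, 103.2]
force: [0.4, -0.6, -2.7]
gripper_width: 0.0578
gripper_force: 25.0
```

Call:
drive_tool(
  motion=[
    [[0,0,0],[0,0,0]],
    [[0,0,0],[0,0,0]],
    [[0,0,0],[0,0,0]],
    [[0,0,0],[0,0,0]],
    [[0,0,0],[0,0,0]],
  ],
  fingers=-1,
)

```text
t: 5.2
tool_pos: [0.4317, 0.0487, 0.0161]
orientation: [-180.0, 0.0, 103.2]
force: [-0.2, -0.4, -0.3]
gripper_width: 0.0886
gripper_force: 0.0
```

Call:
drive_tool(
  motion=[
    [[0,0,0.03],[0,0,0]],
    [[0,0,0.07],[0,0,0]],
    [[0,0,0.12],[0,0,0]],
    [[0,0.05,0.13],[0,0,0]],
    [[0,0.1,0.13],[0,0,0]],
  ],
)

```text
t: 5.7
tool_pos: [0.4336, 0.1486, 0.1488]
orientation: [179.7, -0.1, 103.0]
force: [0.9, 0.9, 0.2]
gripper_width: 0.0879
gripper_force: 0.0
```

Call:
drive_tool(
  motion=[
    [[0,0.05,0],[0,0,-0.045]],
    [[0,0.07,0],[0,0,-0.09]],
    [[0,0.07,0],[0,0,-0.135]],
    [[0,0.07,0],[0,0,-0.18]],
    [[0,0.07,0],[0,0,-0.225]],
  ],
)

```text
t: 6.2
tool_pos: [0.4315, 0.218, 0.146]
orientation: [-180.0, 0.0, 62.4]
force: [0.4, 1.0, -0.5]
gripper_width: 0.0882
gripper_force: 0.0
```

```bash
python3 - <<'E'
from h import *
print(manip.observe()["joints"].round(1))
out=[]
for n in("scene","top"):
    c,p,d=cam(n); W=pts(c,d); m=(np.hypot(W[...,0]-.432,W[...,1]-.05)<.06)&(W[...,2]>.042)&(W[...,2]<.07)
    q=W[m]; r=cv2.minAreaRect(np.float32(q[:,:2]*1000)) if len(q)>5 else None; print(n,len(q),r,q.mean(0).round(4) if len(q) else 0)
    u,v=(371,210) if n=="scene" else (297,241)
    out.append(cv2.resize(p[max(v-45,0):v+45,u-60:u+60,::-1],(400,300)))
cv2.imwrite("pics/mat.png",np.hstack(out))
E
```

```text
[-53.   24.2  25.8 118.4 -15.8  40.7 -44.7]
scene 276 ((433.4202575683594, 46.0278205871582), (58.77714538574219, 41.94950866699219), 18.43975067138672) [0.4389 0.0482 0.0531]
top 435 ((433.88153076171875, 44.494903564453125), (58.17795944213867, 39.893707275390625), 13.48402214050293) [0.4333 0.0443 0.0532]
```

View pics/mat.png

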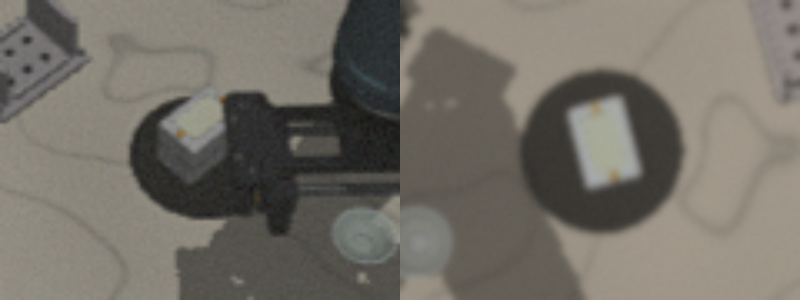

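The flask stands upright on the mat, clear of the fingers. The top crop puts it at about (604,142), which is world (0.434, 0.0447) at yaw 13.4°.

Call:
drive_tool(
  motion=[
    [[0.0025,-0.05,0],[0,0,-0.045]],
    [[0.0025,-0.1,0],[0,0,-0.09]],
    [[0.0025,-0.15,0],[0,0,-0.135]],
    [[0.0025,-0.173,0],[0,0,-0.18]],
    [[0.0025,-0.173,0],[0,0,-0.225]],
  ],
)

```text
t: 6.8
tool_pos: [0.4338, 0.0407, 0.1464]
orientation: [180.0, 0.0, 21.8]
force: [0.6, 0.6, 0.0]
gripper_width: 0.088
gripper_force: 0.0
```

Call:
drive_tool(
  motion=[
    [[0,0,0],[0,0,-0.047]],
    [[0,0,0],[0,0,-0.047]],
    [[0,0,0],[0,0,-0.047]],
    [[0,0,0],[0,0,-0.047]],
  ],
)

```text
t: 7.2
tool_pos: [0.4342, 0.0449, 0.1461]
orientation: [-180.0, 0.0, 14.0]
force: [0.5, -0.6, 0.2]
gripper_width: 0.0883
gripper_force: 0.0
```

Call:
drive_tool(
  motion=[
    [[0,0,-0.04],[0,0,-0.003]],
    [[0,0,-0.08],[0,0,-0.003]],
    [[0,0,-0.11],[0,0,-0.003]],
    [[0,0,-0.127],[0,0,-0.003]],
    [[0,0,-0.127],[0,0,-0.003]],
  ],
)

```text
t: 7.7
tool_pos: [0.4328, 0.0446, 0.0175]
orientation: [-180.0, 0.2, 13.4]
force: [0.1, 0.6, 0.4]
gripper_width: 0.0879
gripper_force: 0.0
```

Call:
drive_tool(
  motion=[
    [[0,0,0],[0,0,0]],
    [[0,0,0],[0,0,0]],
    [[0,0,0],[0,0,0]],
    [[0,0,0],[0,0,0]],
    [[0,0,0],[0,0,0]],
  ],
  fingers=1,
  force=25,
)

```text
t: 8.2
tool_pos: [0.4345, 0.045, 0.0195]
orientation: [-180.0, -0.1, 13.3]
force: [-0.9, -0.0, 0.0]
gripper_width: 0.0503
gripper_force: 0.0
```

Call:
drive_tool(
  motion=[
    [[0,0,0],[0,0,0]],
    [[0,0,0],[0,0,0]],
  ],
)

```text
t: 8.4
tool_pos: [0.4344, 0.0447, 0.0193]
orientation: [180.0, -0.0, 13.2]
force: [-1.0, 0.3, 4.6]
gripper_width: 0.0397
gripper_force: 25.0
```

Call:
drive_tool(
  motion=[
    [[0,0,0.03],[0,0,0]],
    [[0,0,0.07],[0,0,0]],
    [[0,0,0.11],[0,0,0]],
    [[0,0,0.11],[0,0,0]],
  ],
)

```text
t: 8.8
tool_pos: [0.4366, 0.0451, 0.1323]
orientation: [-180.0, -0.4, 13.2]
force: [0.8, 0.7, -4.0]
gripper_width: 0.0397
gripper_force: 25.0
```

Call:
drive_tool(
  motion=[
    [[0.021,-0.037,0],[0,0,0]],
    [[0.042,-0.074,0],[0,0,0]],
    [[0.063,-0.111,0],[0,0,0]],
    [[0.0845,-0.149,0],[0,0,0]],
    [[0.0845,-0.149,0],[0,0,0]],
  ],
)

```text
t: 9.3
tool_pos: [0.5202, -0.1109, 0.1286]
orientation: [179.7, -0.1, 12.8]
force: [-0.4, 0.4, -3.4]
gripper_width: 0.04
gripper_force: 25.0
```

Call:
drive_tool(
  motion=[
    [[0,0,0],[0,0,0]],
    [[0,0,0],[0,0,0]],
    [[0,0,0],[0,0,0]],
  ],
)

```text
t: 9.6
tool_pos: [0.5179, -0.1026, 0.1284]
orientation: [-179.9, 0.1, 13.3]
force: [0.7, -0.0, -3.6]
gripper_width: 0.04
gripper_force: 25.0
```

```bash
python3 - <<'E'
from h import *
print(manip.observe()["joints"].round(1),manip.observe()["tool_pos"])
out=[]
for n in("scene","top"):
    c,p,d=cam(n)
    u,v=(316,170) if n=="scene" else (360,200)
    out.append(cv2.resize(p[v-45:v+45,u-60:u+60,::-1],(400,300)))
cv2.imwrite("pics/cr.png",np.hstack(out))
E
```

```text
[-22.2  32.7  37.6 113.1 -28.6  43.7 -44.4] [ 0.51793753 -0.10260765  0.12844194]
```

View pics/cr.png

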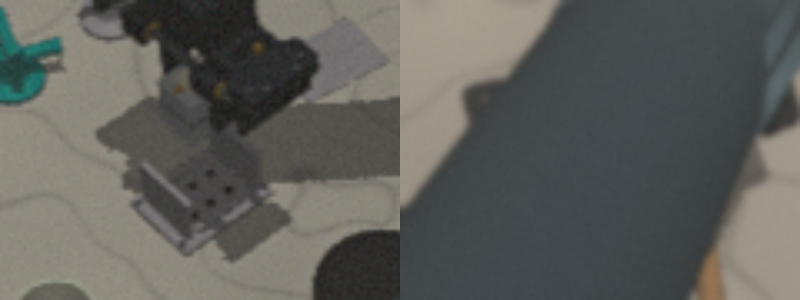

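The flask hangs upright from the gripper above the empty cradle; nothing is in the way.

Call:
drive_tool(
  motion=[
    [[0.001,-0.0015,-0.02],[0,0,0]],
    [[0.001,-0.0015,-0.04],[0,0,0]],
    [[0.001,-0.0015,-0.05],[0,0,0]],
    [[0.001,-0.0015,-0.05],[0,0,0]],
  ],
)

```text
t: 10.1
tool_pos: [0.5187, -0.105, 0.0781]
orientation: [-179.9, 0.1, 13.3]
force: [-0.0, -0.4, -3.5]
gripper_width: 0.0401
gripper_force: 25.0
```

Call:
drive_tool(
  motion=[
    [[0,0,-0.012],[0,0,0]],
    [[0,0,-0.024],[0,0,0]],
    [[0,0,-0.036],[0,0,0]],
    [[0,0,-0.048],[0,0,0]],
    [[0,0,-0.052],[0,0,0]],
  ],
)

```text
t: 10.6
tool_pos: [0.5188, -0.1056, 0.0256]
orientation: [-180.0, 0.1, 13.2]
force: [0.3, -0.3, -2.3]
gripper_width: 0.04
gripper_force: 25.0
```

Call:
drive_tool(
  motion=[
    [[0,0,-0.002],[0,0,0]],
    [[0,0,-0.003],[0,0,0]],
    [[0,0,-0.003],[0,0,0]],
  ],
)

```text
t: 10.9
tool_pos: [0.52, -0.1058, 0.0243]
orientation: [180.0, -0.0, 13.2]
force: [0.1, 0.1, -3.3]
gripper_width: 0.0402
gripper_force: 25.0
```

Call:
drive_tool(
  motion=[
    [[-0.001,0.001,-0.001],[0,0,0]],
    [[-0.001,0.001,-0.002],[0,0,0]],
    [[-0.001,0.001,-0.002],[0,0,0]],
  ],
)

```text
t: 11.2
tool_pos: [0.519, -0.1047, 0.0233]
orientation: [-180.0, -0.1, 13.2]
force: [-2.8, 0.2, 11.1]
gripper_width: 0.0401
gripper_force: 25.0
```

Call:
drive_tool(
  motion=[
    [[0,0,0.001],[0,0,0]],
    [[0,0,0.001],[0,0,0]],
    [[0,0,0.001],[0,0,0]],
    [[0,0,0.001],[0,0,0]],
    [[0,0,0.001],[0,0,0]],
  ],
  fingers=-0.8,
)

```text
t: 11.7
tool_pos: [0.5187, -0.1048, 0.023]
orientation: [180.0, 0.0, 13.2]
force: [0.9, 0.4, 0.9]
gripper_width: 0.0779
gripper_force: 0.0
```

Call:
drive_tool(
  motion=[
    [[0,0,0.0],[0,0,0]],
    [[0,0,0.02],[0,0,0]],
    [[0,0,0.06],[0,0,0]],
    [[0,0,0.11],[0,0,0]],
    [[0,0,0.13],[0,0,0]],
  ],
)

```text
t: 12.2
tool_pos: [0.5203, -0.1056, 0.1567]
orientation: [179.9, -0.2, 13.2]
force: [1.2, -0.2, -1.0]
gripper_width: 0.0795
gripper_force: 0.0
```

Call:
drive_tool(
  motion=[
    [[0,-0.05,0],[0,0,0.047]],
    [[0,-0.1,0],[0,0,0.094]],
    [[0,-0.15,0],[0,0,0.14]],
    [[-0.013,-0.2,0],[0,0,0.187]],
    [[-0.026,-0.23,0],[0,0,0.234]],
  ],
  fingers=0.1,
)

```text
t: 12.7
tool_pos: [0.4914, -0.3389, 0.1533]
orientation: [179.9, 0.1, 55.5]
force: [0.6, -0.2, -0.3]
gripper_width: 0.0417
gripper_force: 0.0
```

Call:
drive_tool(
  motion=[
    [[0,0,0],[0,0,0.047]],
    [[0,0,0],[0,0,0.094]],
    [[0,0,0],[0,0,0.14]],
    [[0,0,0],[0,0,0.187]],
    [[0,0,0],[0,0,0.234]],
  ],
)

```text
t: 13.2
tool_pos: [0.4925, -0.3348, 0.1529]
orientation: [-180.0, -0.0, 97.8]
force: [0.4, 0.3, -0.2]
gripper_width: 0.0393
gripper_force: 0.0
```

```bash
python3 - <<'E'
from h import *
o=manip.observe();print(o["t"],o["joints"].round(1),o["tool_pos"].round(4),o["orientation"].round(1))
for n in("scene","top"):
    c,p,d=cam(n); W=pts(c,d)
    m=(np.hypot(W[...,0]-.5187,W[...,1]+.104)<.036)&(W[...,2]>.045)&(W[...,2]<.075)
    q=W[m]; print(n,len(q),cv2.minAreaRect(np.float32(q[:,:2]*1000)) if len(q)>5 else 0,q.mean(0).round(4) if len(q) else 0)
    a=np.array(manip.calibration(n)["position"])
# nozzles from first pictures
for nm,cx,cy,r0 in(("drain",.4925,-.334,.033),("air",.653,.149,.033)):
  for n in("scene","top"):
    z=np.load(n+"0.npz"); W=pts(manip.calibration(n),z["d"]); r=np.hypot(W[...,0]-cx,W[...,1]-cy)
    q=W[(r>r0)&(r<.052)&(W[...,2]>.028)&(W[...,2]<.046)]; print(nm,n,len(q),(q.mean(0)*1000).round(1),np.degrees(np.arctan2(*(q.mean(0)[:2]-[cx,cy])[::-1])).round(1))
E
```

```text
13.2 [ 17.4  32.2  17.  101.4 -12.   48.2  47.8] [ 0.4925 -0.3348  0.1529] [-180.    -0.    97.8]
scene 297 ((518.216064453125, -101.5169906616211), (71.07505798339844, 42.56179428100586), 11.573957443237305) [ 0.5192 -0.099   0.0566]
top 443 ((518.8201293945312, -104.02566528320312), (71.33502960205078, 39.77560043334961), 13.983406066894531) [ 0.518  -0.1037  0.0568]
drain scene 26 [ 451.6 -331.9   34.8] 177.1
drain top 41 [ 452.  -334.6   35.3] -179.2
air scene 38 [617.6 167.1  35.3] 153.0
air top 35 [616.5 163.2  35.3] 158.7
```

The flask is seated in the cradle: centre (0.519, -0.104), top at 57 mm, square to the plates. Next is the drain bar.

Call:
drive_tool(
  motion=[
    [[0,0.001,-0.01],[0,0,0.047]],
    [[0,0.001,-0.03],[0,0,0.094]],
    [[0,0.001,-0.04],[0,0,0.14]],
    [[0,0.001,-0.04],[0,0,0.187]],
    [[0,0.001,-0.04],[0,0,0.234]],
  ],
)

```text
t: 13.8
tool_pos: [0.4923, -0.3336, 0.1124]
orientation: [-180.0, -0.1, 139.7]
force: [0.6, -0.1, 0.8]
gripper_width: 0.0397
gripper_force: 0.0
```

Call:
drive_tool(
  motion=[
    [[0,0,0],[0,0,0.047]],
    [[0,0,0],[0,0,0.094]],
    [[0,0,0],[0,0,0.14]],
    [[0,0,0],[0,0,0.162]],
    [[0,0,0],[0,0,0.162]],
  ],
)

```text
t: 14.3
tool_pos: [0.4924, -0.3339, 0.1129]
orientation: [180.0, -0.0, 168.6]
force: [-0.8, 0.3, -0.2]
gripper_width: 0.0399
gripper_force: 0.0
```

Call:
drive_tool(
  motion=[
    [[0,0,-0.02],[0,0,0]],
    [[0,0,-0.04],[0,0,0]],
    [[0,0,-0.055],[0,0,0]],
    [[0,0,-0.06],[0,0,0]],
    [[0,0,-0.06],[0,0,0]],
  ],
)

```text
t: 14.8
tool_pos: [0.4923, -0.3335, 0.0525]
orientation: [180.0, -0.1, 168.7]
force: [0.3, -1.1, -0.6]
gripper_width: 0.0397
gripper_force: 0.0
```

```bash
python3 - <<'E'
from h import *
o=manip.observe();print(o["t"],o["joints"].round(1),o["tool_pos"].round(4),o["orientation"].round(1))
c,p,d=cam("scene"); u,v=292,123
cv2.imwrite("pics/dr.png",cv2.resize(p[v-45:v+45,u-60:u+60,::-1],(480,360)))
E
```

```text
14.8 [ 31.1  39.9  -1.8 102.8   1.9  37.4 106.8] [ 0.4923 -0.3335  0.0525] [ 1.800e+02 -1.000e-01  1.687e+02]
```

View pics/dr.png

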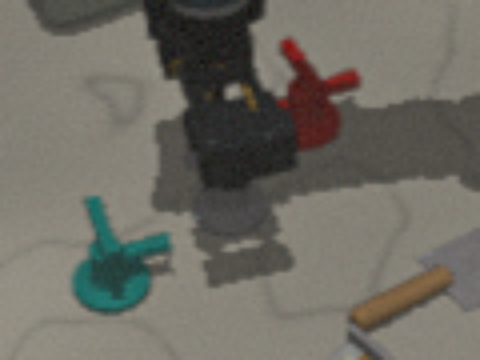

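The gripper stands over the grey turret (about 235,210), clear of both the red and turquoise ones. Now grip the bar and turn it clockwise.

Call:
drive_tool(
  motion=[
    [[0,0,0],[0,0,0]],
    [[0,0,0],[0,0,0]],
    [[0,0,0],[0,0,0]],
    [[0,0,0],[0,0,0]],
    [[0,0,0],[0,0,0]],
  ],
  fingers=1,
  force=20,
)

```text
t: 15.35
tool_pos: [0.4927, -0.3356, 0.0537]
orientation: [-179.9, 0.1, 168.7]
force: [0.2, -4.2, 1.2]
gripper_width: 0.0116
gripper_force: 20.0
```

Call:
drive_tool(
  motion=[
    [[0,0,0],[0,0,-0.03]],
    [[0,0,0],[0,0,-0.06]],
    [[0,0,0],[0,0,-0.09]],
    [[0,0,0],[0,0,-0.12]],
    [[0,0,0],[0,0,-0.15]],
  ],
)

```text
t: 15.85
tool_pos: [0.4926, -0.3357, 0.0537]
orientation: [-179.9, 0.1, 141.5]
force: [-1.4, -5.2, 0.3]
gripper_width: 0.012
gripper_force: 20.0
```

Call:
drive_tool(
  motion=[
    [[0,0,0],[0,0,-0.03]],
    [[0,0,0],[0,0,-0.06]],
    [[0,0,0],[0,0,-0.09]],
    [[0,0,0],[0,0,-0.12]],
    [[0,0,0],[0,0,-0.15]],
  ],
)

```text
t: 16.35
tool_pos: [0.4925, -0.3358, 0.0537]
orientation: [-180.0, 0.2, 114.5]
force: [-2.0, -5.5, 0.5]
gripper_width: 0.0116
gripper_force: 20.0
```

```bash
python3 -c "
from workcell import manip
o=manip.observe();print(o['moment'],o['force'],o['orientation'],o['joints'].round(1))"
```

```text
[-1.18881778  0.34246257  0.11485401] [-1.97743515 -5.50257385  0.53640094] [-1.79971195e+02  1.63292333e-01  1.14472562e+02] [ 21.1  40.4  12.1 103.4 -12.8  37.4  65. ]
```

Call:
drive_tool(
  motion=[
    [[0,0,0],[0,0,-0.025]],
    [[0,0,0],[0,0,-0.05]],
    [[0,0,0],[0,0,-0.075]],
    [[0,0,0],[0,0,-0.1]],
    [[0,0,0],[0,0,-0.11]],
  ],
)

```text
t: 16.85
tool_pos: [0.4924, -0.3359, 0.0537]
orientation: [180.0, 0.2, 94.7]
force: [-1.0, -4.6, 1.9]
gripper_width: 0.0116
gripper_force: 20.0
```

```bash
python3 -c "
from workcell import manip
o=manip.observe();print(o['moment'],o['force'],o['orientation'],o['joints'].round(1))"
```

```text
[-1.19635729  0.42300518  0.05312587] [-1.04977975 -4.58453458  1.86932834] [1.79986797e+02 1.75692957e-01 9.47444977e+01] [ 17.4  41.   17.2 103.6 -18.2  37.9  49.8]
```

Call:
drive_tool(
  motion=[
    [[0,0,0],[0,0,-0.01]],
    [[0,0,0],[0,0,-0.02]],
    [[0,0,0],[0,0,-0.028]],
    [[0,0,0],[0,0,-0.028]],
  ],
)

```text
t: 17.25
tool_pos: [0.4923, -0.3359, 0.0536]
orientation: [180.0, 0.2, 89.9]
force: [-2.9, -5.5, 1.8]
gripper_width: 0.0116
gripper_force: 20.3
```

```bash
python3 -c "
from workcell import manip
o=manip.observe();print(o['moment'],o['force'],o['orientation'],o['joints'].round(1))"
```

```text
[-1.25260641  0.48426282  0.32578803] [-2.90113763 -5.54269894  1.82353615] [1.79982684e+02 1.77766799e-01 8.98584499e+01] [ 16.5  41.2  18.5 103.7 -19.5  38.1  46. ]
```

Call:
drive_tool(
  motion=[
    [[0,0,0],[0,0,-0.01]],
    [[0,0,0],[0,0,-0.02]],
    [[0,0,0],[0,0,-0.028]],
    [[0,0,0],[0,0,-0.028]],
  ],
)

```text
t: 17.65
tool_pos: [0.4923, -0.3355, 0.0537]
orientation: [180.0, 0.2, 84.8]
force: [-3.3, -4.8, 2.6]
gripper_width: 0.0127
gripper_force: 21.9
```

```bash
python3 -c "
from workcell import manip
o=manip.observe();print(o['moment'],o['force'],o['orientation'],o['joints'].round(1))"
```

```text
[-1.15909917  0.5826777   0.48608936] [-3.31142683 -4.84587836  2.63460647] [1.79979473e+02 1.50662119e-01 8.48479002e+01] [ 15.6  41.4  19.7 103.7 -20.9  38.3  42.1]
```

Call:
drive_tool(
  motion=[
    [[0,0,0],[0,0,-0.01]],
    [[0,0,0],[0,0,-0.018]],
    [[0,0,0],[0,0,-0.018]],
  ],
)

```text
t: 17.95
tool_pos: [0.4923, -0.3352, 0.0536]
orientation: [180.0, 0.1, 81.6]
force: [-2.6, -4.8, 3.1]
gripper_width: 0.0135
gripper_force: 22.9
```

Call:
drive_tool(
  motion=[
    [[0,0,0],[0,0,0]],
    [[0,0,0],[0,0,0]],
    [[0,0,0],[0,0,0]],
    [[0,0,0],[0,0,0]],
  ],
  fingers=0.1,
)

```text
t: 18.35
tool_pos: [0.4929, -0.333, 0.0529]
orientation: [-180.0, -0.0, 81.7]
force: [0.5, -0.1, 0.1]
gripper_width: 0.0396
gripper_force: 0.0
```

Call:
drive_tool(
  motion=[
    [[0,0,0.04],[0,0,0]],
    [[0,0,0.08],[0,0,0]],
    [[0,0.03,0.1],[0,0,0]],
    [[0,0.08,0.1],[0,0,0]],
    [[0,0.13,0.1],[0,0,0]],
  ],
)

```text
t: 18.85
tool_pos: [0.4931, -0.2027, 0.154]
orientation: [179.9, -0.0, 81.5]
force: [1.4, 0.3, -0.3]
gripper_width: 0.0397
gripper_force: 0.0
```

Call:
drive_tool(
  motion=[
    [[0.03,0.05,0],[0,0,0]],
    [[0.06,0.09,0],[0,0,0]],
    [[0.09,0.13,0],[0,0,0]],
    [[0.12,0.17,0],[0,0,0]],
    [[0.12,0.2,0],[0,0,0]],
  ],
)

```text
t: 19.35
tool_pos: [0.6155, -0.0004, 0.1532]
orientation: [179.9, -0.1, 81.8]
force: [-0.1, 0.2, 0.9]
gripper_width: 0.0393
gripper_force: 0.0
```

```bash
python3 - <<'E'
from h import *
o=manip.observe();print(o["t"],o["joints"].round(1),o["tool_pos"].round(4),o["orientation"].round(1))
out=[]
for n in("scene","top"):
    c,p,d=cam(n); W=pts(c,d)
    for nm,cx,cy,r in(("bar",.4925,-.334,.05),("lever",.665,.188,.06),("noz",.4525,-.334,.017)):
        z0,z1=(.053,.075) if nm!="noz" else (.028,.045)
        q=W[(np.hypot(W[...,0]-cx,W[...,1]-cy)<r)&(W[...,2]>z0)&(W[...,2]<z1)]
        if len(q)<6: print(nm,n,len(q)); continue
        e=q[:,:2]-q[:,:2].mean(0); ev,V=np.linalg.eigh(e.T@e); print(nm,n,len(q),(q.mean(0)*1000).round(1),np.degrees(np.arctan2(V[1,1],V[0,1])).round(1),cv2.minAreaRect(np.float32(q[:,:2]*1000)))
    u,v=(292,123) if n=="scene" else (454,212)
    out.append(cv2.resize(p[v-30:v+30,u-40:u+40,::-1],(400,300),interpolation=cv2.INTER_CUBIC))
cv2.imwrite("pics/dr2.png",np.hstack(out))
E
```

```text
19.35 [-20.8  34.8  23.4  98.7 -17.3  49.9   1.9] [ 6.155e-01 -4.000e-04  1.532e-01] [ 1.799e+02 -1.000e-01  8.180e+01]
bar scene 0
lever scene 242 [667.1 187.3  65.6] 72.5 ((668.255859375, 187.96240234375), (95.82438659667969, 17.844867706298828), 70.55084991455078)
noz scene 0
bar top 144 [ 492.3 -333.8   65.3] 91.5 ((492.7596740722656, -334.89166259765625), (12.089580535888672, 60.31697082519531), 1.639672875404358)
lever top 172 [670.5 197.1  65. ] 72.6 ((671.1791381835938, 196.73715209960938), (69.72909545898438, 13.758768081665039), 72.17622375488281)
noz top 67 [ 456.2 -334.3   34.6] -178.7 ((457.1630554199219, -335.48614501953125), (15.558868408203125, 24.072509765625), 89.13694763183594)
```

View pics/dr2.png

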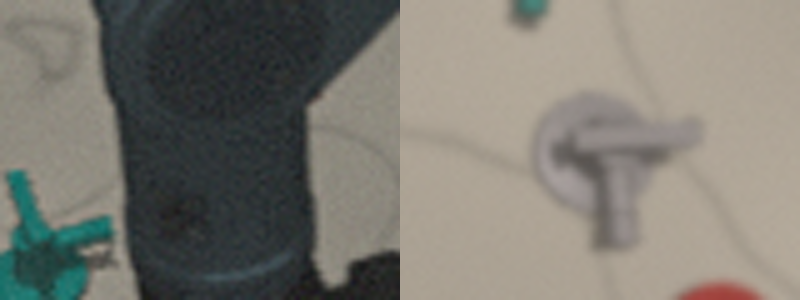

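The T-bar now reads 91.5° with its nozzle at 181°, exactly across, so the drain is shut. Now the air lever: straddle it at about 64 mm out.

Call:
drive_tool(
  motion=[
    [[0.013,0.047,0],[0,0,-0.02]],
    [[0.026,0.094,0],[0,0,-0.049]],
    [[0.039,0.141,0],[0,0,-0.049]],
    [[0.052,0.188,0],[0,0,-0.049]],
    [[0.0585,0.2115,0],[0,0,-0.049]],
  ],
  fingers=0.3,
)

```text
t: 19.95
tool_pos: [0.6708, 0.2136, 0.1526]
orientation: [-179.9, -0.1, 73.1]
force: [-0.4, 0.6, -1.0]
gripper_width: 0.0312
gripper_force: 0.0
```

Call:
drive_tool(
  motion=[
    [[0,0,0],[0,0,0]],
    [[0,0,0],[0,0,0]],
    [[0,0,-0.04],[0,0,0]],
    [[0,0,-0.06],[0,0,0]],
    [[0,0,-0.06],[0,0,0]],
  ],
)

```text
t: 20.45
tool_pos: [0.6688, 0.2043, 0.09]
orientation: [-179.7, 0.3, 72.6]
force: [-0.2, -0.7, -1.1]
gripper_width: 0.0308
gripper_force: 0.0
```

Call:
drive_tool(
  motion=[
    [[0,0,0],[0,0,0]],
    [[0,0,0],[0,0,0]],
    [[0,0,0],[0,0,0]],
  ],
)

```text
t: 20.75
tool_pos: [0.6723, 0.2075, 0.0948]
orientation: [179.9, -0.1, 72.8]
force: [-0.4, -0.5, -0.3]
gripper_width: 0.031
gripper_force: 0.0
```

```bash
python3 -c "
from h import *
o=manip.observe();print(o['joints'].round(1),o['tool_pos'],o['qvel'].round(1))
c,p,d=cam('top');W=pts(c,d);r=np.hypot(W[...,0]-.655,W[...,1]-.15)
q=W[(r<.1)&(W[...,2]>.053)&(W[...,2]<.075)];print(len(q))
c,p,d=cam('scene');u,v=320,283
cv2.imwrite('pics/air.png',cv2.resize(p[v-60:v+30,u-60:u+60,::-1],(480,360)))"
```

```text
[-35.4  47.1  23.4  85.5 -21.7  51.8 -22.4] [0.67228193 0.20746135 0.09484665] [-0.2  0.4 -0.4  0.2  0.  -0.1  0. ]
216
```

View pics/air.png

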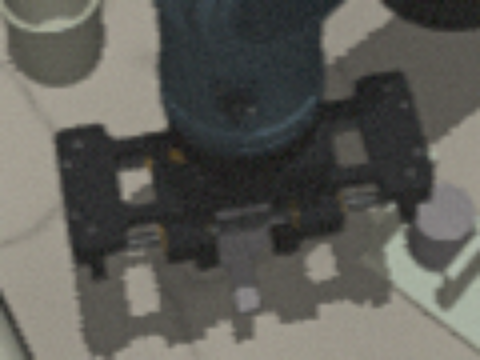

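The lever lies between the two fingers (fingers at x≈205 and 290, lever at 245). Descend and swing.

Call:
drive_tool(
  motion=[
    [[0,0,-0.02],[0,0,0]],
    [[0,0,-0.04],[0,0,0]],
    [[0,0,-0.043],[0,0,0]],
    [[0,0,-0.043],[0,0,0]],
  ],
)

```text
t: 21.25
tool_pos: [0.6705, 0.2075, 0.049]
orientation: [-179.9, 0.1, 72.8]
force: [-0.2, -0.8, -0.2]
gripper_width: 0.0308
gripper_force: 0.0
```

Call:
drive_tool(
  motion=[
    [[0,0,0],[0,0,0]],
    [[0,0,0],[0,0,0]],
    [[0,0,0],[0,0,0]],
  ],
  fingers=0.5,
)

```text
t: 21.55
tool_pos: [0.6717, 0.2079, 0.0508]
orientation: [179.9, -0.0, 72.8]
force: [0.1, -0.1, -0.4]
gripper_width: 0.0221
gripper_force: 0.0
```

Call:
drive_tool(
  motion=[
    [[-0.0073,0.0017,0],[0,0,0.04]],
    [[-0.0148,0.0025,0],[0,0,0.08]],
    [[-0.0223,0.0023,0],[0,0,0.12]],
    [[-0.0298,0.0012,0],[0,0,0.16]],
    [[-0.037,-0.0009,0],[0,0,0.2]],
  ],
)

```text
t: 22.05
tool_pos: [0.6357, 0.2062, 0.051]
orientation: [179.8, 0.1, 109.1]
force: [3.3, -1.2, -1.8]
gripper_width: 0.022
gripper_force: 1.4
```

Pushing with about 3.5 N, as expected. Continue the arc.

Call:
drive_tool(
  motion=[
    [[-0.007,-0.0029,0],[0,0,0.04]],
    [[-0.0135,-0.0067,0],[0,0,0.08]],
    [[-0.0195,-0.0112,0],[0,0,0.12]],
    [[-0.0249,-0.0165,0],[0,0,0.16]],
    [[-0.0295,-0.0224,0],[0,0,0.2]],
  ],
)

```text
t: 22.55
tool_pos: [0.6066, 0.1845, 0.0513]
orientation: [179.8, 0.2, 145.1]
force: [3.9, 0.2, -0.9]
gripper_width: 0.0223
gripper_force: 1.4
```

Call:
drive_tool(
  motion=[
    [[-0.0039,-0.0065,0],[0,0,0.04]],
    [[-0.007,-0.0134,0],[0,0,0.08]],
    [[-0.0082,-0.017,0],[0,0,0.1]],
    [[-0.0089,-0.0197,0],[0,0,0.115]],
    [[-0.0089,-0.0197,0],[0,0,0.115]],
  ],
)

```text
t: 23.05
tool_pos: [0.5979, 0.1659, 0.0513]
orientation: [179.8, 0.2, 165.6]
force: [3.6, 2.5, -2.2]
gripper_width: 0.0219
gripper_force: 1.9
```

Call:
drive_tool(
  motion=[
    [[-0.0005,-0.002,0],[0,0,0]],
    [[-0.001,-0.004,0],[0,0,0]],
    [[-0.001,-0.004,0],[0,0,0]],
  ],
)

```text
t: 23.35
tool_pos: [0.5978, 0.1656, 0.0514]
orientation: [179.5, 0.3, 165.6]
force: [7.6, 9.8, -5.6]
gripper_width: 0.0223
gripper_force: 5.9
```

Call:
drive_tool(
  motion=[
    [[-0.0005,-0.002,0],[0,0,0]],
    [[-0.001,-0.003,0],[0,0,0]],
    [[-0.001,-0.003,0],[0,0,0]],
  ],
)

```text
t: 23.65
tool_pos: [0.5978, 0.1654, 0.0515]
orientation: [179.3, 0.4, 165.7]
force: [10.2, 15.2, -10.3]
gripper_width: 0.0224
gripper_force: 9.1
```

Call:
drive_tool(
  motion=[
    [[0.002,0.01,0],[0,0,0]],
    [[0.002,0.01,0],[0,0,0]],
    [[0.002,0.01,0],[0,0,0]],
    [[0.002,0.01,0],[0,0,0]],
  ],
  fingers=0.3,
)

```text
t: 24.05
tool_pos: [0.5956, 0.1665, 0.0501]
orientation: [-179.9, -0.0, 165.5]
force: [-0.2, 0.2, -0.7]
gripper_width: 0.0309
gripper_force: 0.0
```

Call:
drive_tool(
  motion=[
    [[0,0,0.03],[0,0,0]],
    [[0,0,0.07],[0,0,0]],
    [[0,0,0.11],[0,0,0]],
    [[-0.05,0,0.13],[0,0,0]],
    [[-0.09,0.03,0.13],[0,0,0]],
  ],
)

```text
t: 24.55
tool_pos: [0.5098, 0.1918, 0.1828]
orientation: [180.0, 0.3, 165.0]
force: [0.1, 1.2, 0.3]
gripper_width: 0.0306
gripper_force: 0.0
```

Call:
drive_tool(
  motion=[
    [[-0.03,0.04,0],[0,0,0]],
    [[-0.06,0.08,0],[0,0,0]],
    [[-0.09,0.12,0],[0,0,0]],
    [[-0.12,0.16,0],[0,0,0]],
    [[-0.12,0.16,0],[0,0,0]],
  ],
)

```text
t: 25.05
tool_pos: [0.3828, 0.362, 0.1803]
orientation: [179.9, -0.2, 166.1]
force: [-0.3, -0.2, 0.8]
gripper_width: 0.0311
gripper_force: 0.0
```

```bash
python3 - <<'E'
from h import *
o=manip.observe();print(o["t"],o["tool_pos"].round(3),o["force"].round(1))
c,p,d=cam("top"); cv2.imwrite("pics/end.png",p[100:280,120:500,::-1].repeat(2,0).repeat(2,1))
W=pts(c,d)
for nm,cx,cy,r,z0,z1 in(("bar",.4925,-.334,.05,.053,.075),("lever",.61,.16,.06,.053,.08),("noz",.615,.161,.015,.025,.045),("flask",.5187,-.104,.036,.045,.075)):
    q=W[(np.hypot(W[...,0]-cx,W[...,1]-cy)<r)&(W[...,2]>z0)&(W[...,2]<z1)]
    if len(q)>5:
        e=q[:,:2]-q[:,:2].mean(0); V=np.linalg.eigh(e.T@e)[1]; print(nm,len(q),(q.mean(0)*1000).round(1),np.degrees(np.arctan2(V[1,1],V[0,1])).round(1))
E
```

```text
25.05 [0.383 0.362 0.18 ] [-0.3 -0.2  0.8]
bar 144 [ 492.3 -333.9   65.2] 91.5
lever 282 [618.7 165.4  64.1] 152.6
noz 33 [618.6 158.4  33.6] 160.9
flask 439 [ 517.8 -103.6   56.9] -165.6
```

View pics/end.png

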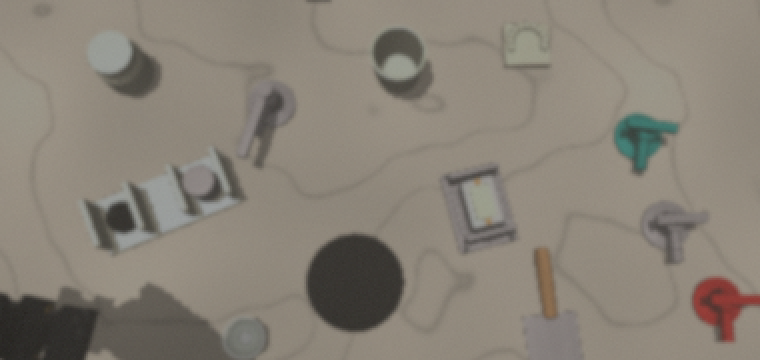

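The final top view shows the lever over its nozzle (243,155), the flask in the cradle (480,205) and the T-bar across its nozzle (685,218). The lever angle above is contaminated by points on the rack corner, so I'll recompute it.

```bash
python3 - <<'E'
from h import *
for n in("top","scene"):
    c,p,d=cam(n); W=pts(c,d); a=np.radians(163)
    x=W[...,0]-.655;y=W[...,1]-.150; l=x*np.cos(a)+y*np.sin(a); s=-x*np.sin(a)+y*np.cos(a)
    q=W[(l>12)|((l>.012)&(l<.095)&(abs(s)<.022)&(W[...,2]>.053)&(W[...,2]<.075))]
    print(n,len(q),(q.mean(0)*1000).round(1),cv2.minAreaRect(np.float32(q[:,:2]*1000)), cv2.fitLine(np.float32(q[:,:2]),cv2.DIST_HUBER,0,.01,.01).ravel())
E
```

```text
top 185 [609.4 165.9  64.5] ((610.3015747070312, 166.51141357421875), (14.006617546081543, 71.13821411132812), 71.54049682617188) [ 0.9457326  -0.3249459   0.6093612   0.16589049]
scene 186 [610.5 169.   64.6] ((609.294189453125, 167.33975219726562), (15.124578475952148, 72.5304183959961), 70.2057876586914) [ 0.9404004  -0.3400692   0.6132277   0.16841482]
```

```bash
python3 -c "
from workcell import manip
print(manip.hand_in())"
```

```text
the job is handed in; nothing more can be done
None
```

I handed the job in at about 25 s of robot time; `hand_in` gave no verdict. My last images showed the flask seated in the cradle, the drain cock shut, the air cock turned about 89° to its stop, and the robot clear of everything.

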